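Pin back the sprung keeper and stack the moulds in their cradle

ROBOT

A 6-joint arm with a two-finger parallel gripper is mounted at the origin on the work surface. World frame = base frame: x ahead of the robot, y to its left, z up, the work surface at z = 0. Lengths are in m, angles in rad, forces in N, time in s.
With the tool pointing down it reaches from about 0.225 to 0.875 m from the base axis. Payload 3.4 kg.
Tool frame: the origin (TCP) lies midway between the tips of the shut fingers; the grasp point (between the pads) lies 19 mm behind it (r.pinch_z is the distance from the TCP to the grasp point, in m); z points along the fingers, y is the line along which they close (so a half turn about z gives the same grasp; the last joint's range is limited). The gripper opens to 85 mm and grips with 20 to 120 N. Pads are 22 mm wide; open, the fingers measure 114 mm over their backs; the gripper's body (76 mm by 85 mm) begins 54 mm behind the grasp point. The pads swing forward as they close: fully open they stand 13 mm farther back than shut.
Start: joints at [-1.414, 0.276, 1.505, -0, 1.361, -0.121], TCP at [0.158, -0.553, 0.231] pointing down, gripper open.
Joint ranges: [-2.89, 2.89], [-0.75, 2.08], [0.22, 2.7], [-1.18, 4.32], [0.11, 2.71], [-2.7, 2.7]. Speed limits (rad/s): [2.57, 2.57, 3.14, 3.14, 3.14, 3.14].

INTERFACE

Orientations are given as a rotation vector (axis times angle).
In Python, from bench import r gives the robot as it stands.
- The arm moves only by the shell command python3 -m crank 'ROWS' [FORCE]. ROWS is a JSON object of lists of equal length, an entry for each row: "xyz": the shift along the world's x, y, z in m, a list of three; "angular": the turn, a rotation vector about the world's x, y, z in rad, a list of three; "grip": the opening in per cent of the stroke, from 0 (shut) to 100 (fully open). A call has 1 to 20 rows; each row is the pose to reach, as a shift and turn from the pose commanded when the call began; what a row does not reach only later rows make up. A row lasts 1/10 s, in which the tool goes at most 50 mm and 8.59 degrees, less where a joint would pass 70% of its speed; a pose out of reach is approached as far as the arm can. A call with a gripper value outside its range is refused whole. The fingers move at their own pace and stop on an object; FORCE is the grip in N (left out, the last holds). Time passes only in rows, so rows that repeat a pose let the fingers close. It gives the time, the measured TCP pose, the force, the opening and the grip force at its end, in the units of the state.
- r.get_state(): the state, without advancing time (a new reading comes with each control period).
- r.snapshot(name): name is "scene" or "top"; returns a dict with "frame" (400x640x3 uint8, blue, green, red), "fx", "fy", "cx", "cy" (pixels), "R" (3x3) and "t" (3): a world point X has camera coordinates R X + t. Camera axes: x right, y down, z forward; pixel columns grow to the right and rows downward; lengths in m; the calibration is good to about 2 mm. A picture is of the moment at which its call begins. There is no depth.
- r.job_done(): hands the job in; it is judged then, once.
The state is a dict: "time_s": time; "joints": joint angles; "qvel": joint speeds; "joint_torque": joint torques, N m; "tcp_pos": TCP position; "tool_rot": TCP orientation; "ft_force": force on the tool from outside, world axes, zero at the start; "wrist_torque": the same for the moment, N m; "finger_gap": opening from 0.0 (shut) to 1.0 (fully open); "grip_force": force on a finger pad.
Only numpy, scipy, OpenCV 4.12 (cv2) and the standard library are available. Lean on these libraries where they do the work, as an engineer would, in place of code of your own. Each camera call takes 0.05 s, during which the arm holds its last target. There are 200 camera calls.

TASK

Swing the cradle's sprung keeper arm back, clear of the cradle, and pin it there with the wood-headed steel pin from the tool stand, pushed fully down into the hole in the cradle's end block. Then stack the two clay moulds, which look alike, flat and squarely in the cradle, the heavier one (lift them to tell) at the bottom and the lighter on top of it. Leave the pin standing in its hole, keeping the arm back, and leave the other things on the bench where they are.

Things in the scene. Friction and masses are not known exactly. Their poses are not given: they have to be found in the camera images.
- cradle: Fixed mould cradle; origin on the bench under the cradle's centre. 10 mm base with metal corner lugs and a low end wall, 65 mm tall, round a place 124 mm long (its y) and 76 mm wide (its x); the long sides are open for 84 mm between lugs, room for fingers. At its +y end (y 70 to 160, x -55 to 145 mm) a solid wooden end block, top 95 mm above the bench, carries pivot and pin hole.
- cradle_floor (a point): Centre of the cradle's floor, 10 mm above the bench; axes those of the cradle. Moulds lie with their length along its y, the centre of the lower one 20 mm above this point and that of the upper one 60 mm above.
- pin_hole (a point): Centre of the mouth of the pin hole in the top of the end block, 95 mm above the bench, at x 90, y 108 mm in the cradle's frame. Round, upright, 23 mm across with a 4 mm chamfer at the mouth, 40 mm deep, closed at the bottom.
- keeper (a joint): Angle of the keeper, a flat steel arm 20 mm wide, tip 200 mm from its upright pivot, from 100 to 124 mm above the bench. 0: at rest on its stop, along the cradle's -y, right over the cradle. Grows anticlockwise seen from above, to 1.9; at 1.57 it points along the cradle's +x. A spring drives it back to 0 (0.1 N m at 0, 0.4 N m at 1.5): it does not stay by itself.
- keeper_pivot (a point): Upright pivot axis of the keeper, at x 0, y 130 mm in the cradle's frame, 112 mm above the bench (half-way up the arm). The pin, held by its head with its tip just above the end block, can itself push the arm: shank against the arm's -x flank ~95 mm from the pivot, swept round until it stands over the hole, then lowered. The arm then leans on it at ~1.45 rad.
- keeper_tip (a point): Tip of the keeper arm, on its centre line, 200 mm from the pivot, half-way up (112 mm above the bench).
- stand: The fixed tool stand: a pale wooden block 130 x 60 x 60 mm (its x, y, z), origin under its centre. The pin stands in a 20 mm hole, 45 mm deep, at its x -35 mm; two round wooden tool handles, up to 135 mm above the bench, are fixed at its x about +40 mm.
- pin_head (a point): The pin, upright: steel shank 16 mm across, 76 mm long, with a 6 mm conical tip, under a dark wooden head 40 x 18 x 40 mm (its x, y, z). Point: centre of the head, 95 mm above the tip. Grip the head across its y (18 mm). 0.12 kg. It starts loose in the stand's hole, this point about 110 mm above the bench.
- pin_tip (a point): Lower end of the pin. When fully down in the pin hole it is 55 mm above the bench.
- mould_a_mid (a point): A fired-clay press mould: a terracotta-brown brick 110 x 62 x 40 mm (its x, y, z) with a thin dark seam, lying flat on the bench. Point: its centre, 20 mm above its underside; x along its length. The two moulds look exactly alike: one is cast hollow (0.22 to 0.28 kg), the other solid (0.48 to 0.60 kg); only lifting tells which.
- mould_b_mid (a point): A fired-clay press mould: a terracotta-brown brick 110 x 62 x 40 mm (its x, y, z) with a thin dark seam, lying flat on the bench. Point: its centre, 20 mm above its underside; x along its length. The two moulds look exactly alike: one is cast hollow (0.22 to 0.28 kg), the other solid (0.48 to 0.60 kg); only lifting tells which.
- jar_foot (a point): Bystander, to be left where it is: a lidded glaze jar, 72 mm across and 85 mm tall, among the moulds. Point: centre of its underside.
- bowl_foot (a point): Bystander, to be left where it is: a white bowl, 100 mm across and 50 mm tall. Point: centre of its underside.
- mug_foot (a point): Bystander, to be left where it is: a blue cup, 80 mm across and 90 mm tall. Point: centre of its underside.
- can_foot (a point): Bystander, to be left where it is: a metal can, 70 mm across and 110 mm tall. Point: centre of its underside.
- spatula: Bystander, to be left where it is: a spatula 200 mm long lying beyond the moulds.
Things that resemble listed ones, but are neither listed nor needed, are in the scene too. What is shaped like the part that bears mould_a_mid but pink is not meant. What is shaped like the part that bears pin_head but turquoise is not meant.

How it is judged:
By the outcome, as a careful person would: the job done as asked, in the order asked, and still so for the second after the job is handed in, with the robot touching nothing.
It also fails if it takes over 72 s, if anything falls off the work surface, if the arm or the gripper's body presses on something with over 40 N, if the wrist force passes 120 N, or if a joint passes its speed limit or range.

## Working session

There is one attempt and no reset: what is moved stays moved. The work goes in short steps, Python scripts to look and compute and a shell command to move; the robot and the scene stay as the last step left them, time stands still between calls to the robot, and variables do not carry over. Pictures are saved under pics/ and viewed, at most 13 in all, crops included, and the job is handed in when it is done.

```bash
ls; mkdir -p pics
python3 - <<'E'
from bench import r
import cv2,pickle
for n in("scene","top"):
    s=r.snapshot(n); cv2.imwrite(f"pics/{n}0.png",s["frame"]); pickle.dump(s,open(f"{n}0.pkl","wb"))
    print(n,s["fx"],s["cx"],s["cy"],s["R"],s["t"])
print(r.get_state(), r.pinch_z)
E
```

```text
pics
scene 381.75096657691745 318.97639741878004 199.3011729146719 [[-0.47275468  0.88115259  0.00855192]
 [ 0.61055903  0.33454316 -0.71784298]
 [-0.63539018 -0.33414217 -0.69615252]] [ 0.27466173 -0.2466912   1.43233921]
top 402.59471336766006 327.10046577077765 200.81998007200647 [[-0.00701021 -0.99996237  0.00511067]
 [-0.99337138  0.00637742 -0.11477205]
 [ 0.11473514 -0.00588137 -0.99337871]] [-0.03562749  0.53095927  1.13924329]
{'time_s': 0.1, 'joints': array([-1.41401323e+00,  2.76546160e-01,  1.50601997e+00,  1.40146079e-05,
        1.36068144e+00, -1.21006735e-01]), 'qvel': array([-0.00124448, -0.0028863 , -0.00233202, -0.00017073, -0.00108766,
        0.00056605]), 'joint_torque': array([ 1.06311782e-03, -4.17699695e+01, -2.46404207e+01, -1.63007417e-04,
        5.81848188e-03, -9.41363169e-06]), 'tcp_pos': array([ 0.15760501, -0.55249182,  0.23051263]), 'tool_rot': array([-3.10969953e+00, -4.34715919e-01,  2.49627473e-05]), 'ft_force': array([-0.17717277, -0.84642271,  0.19160709]), 'wrist_torque': array([ 0.02051276,  0.02621979, -0.02853927]), 'grip_force': 0.0, 'finger_gap': 1.000948394077073} 0.0187
```

View pics/scene0.png

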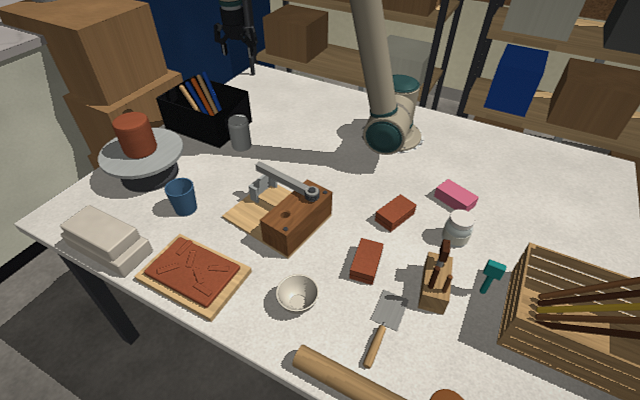

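View pics/top0.png

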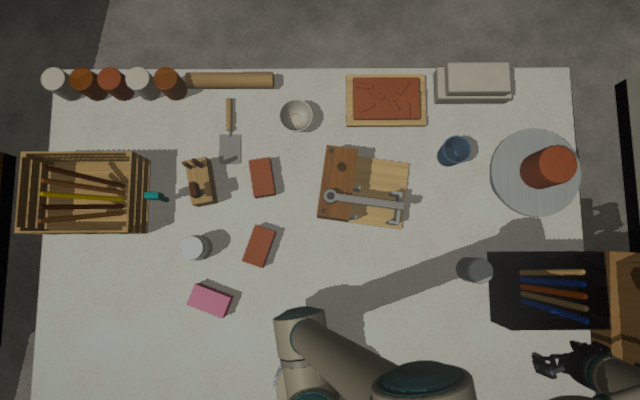

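The scene view shows the brown moulds at (396,212) and (366,261), which are (261,246) and (262,177) in the top view. The pink one at top (210,300) is not meant. The stand is at top (200,182), with the pin candidate at (195,188) and the tool handles at about (197,165). The turquoise pin at top (152,196) is not meant. The cradle is at top (380,190), and its hole is at (342,167). Next is one enlarged crop of the stand and cradle.

```bash
cat > h.py <<'E'
import numpy as np,cv2,pickle
from scipy.spatial.transform import Rotation as Ro
def ray(s,uv,z):
    uv=np.atleast_2d(uv).astype(float); R=np.array(s["R"]);t=np.array(s["t"])
    d=np.c_[(uv[:,0]-s["cx"])/s["fx"],(uv[:,1]-s["cy"])/s["fy"],np.ones(len(uv))]@R
    c=-R.T@t; return c+d*((np.reshape(z,(-1,1))-c[2])/d[:,2:])
def proj(s,X):
    p=np.atleast_2d(X)@np.array(s["R"]).T+s["t"]; return np.c_[s["fx"]*p[:,0]/p[:,2]+s["cx"],s["fy"]*p[:,1]/p[:,2]+s["cy"]]
def load(n): return pickle.load(open(n+".pkl","rb"))
def snap(n):
    from bench import r
    return r.snapshot(n)
def crop(im,x,y,w,h,k): return cv2.resize(im[y:y+h,x:x+w],None,fx=k,fy=k,interpolation=cv2.INTER_CUBIC)
E
python3 - <<'E'
from h import *
a=load("top0");b=load("scene0")
A=crop(a["frame"],175,145,50,70,5); B=crop(a["frame"],305,135,110,100,5)[:, :550]
C=crop(b["frame"],410,230,50,90,2.5)
im=np.zeros((600,800,3),np.uint8); im[:350,:250]=A; im[:500,250:800]=B; im[360:585,:125]=C
cv2.imwrite("pics/c1.png",im)
for n,s in(("top",a),("scene",b)):
    hsv=cv2.cvtColor(s["frame"],cv2.COLOR_BGR2HSV)
    m=cv2.inRange(hsv,(0,110,50),(12,255,255))|cv2.inRange(hsv,(172,110,50),(180,255,255))
    for c in cv2.findContours(m,0,1)[0]:
        if 150<cv2.contourArea(c)<1200:
            print(n,cv2.minAreaRect(c),hsv[int(c[:,0,1].mean()),int(c[:,0,0].mean())], cv2.contourArea(c))
E
```

```text
top ((553.4777221679688, 291.1475830078125), (68.04057312011719, 5.7462286949157715), 8.583621978759766) [ 12 218  68] 210.0
top ((258.3982238769531, 245.7850799560547), (21.189191818237305, 38.34234619140625), 19.653823852539062) [ 10 145 123] 754.0
top ((261.53753662109375, 176.99423217773438), (37.101951599121094, 20.83183479309082), 81.25383758544922) [  9 146 122] 718.0
top ((114.00000762939453, 84.0), (36.76955032348633, 24.041629791259766), 45.0) [ 10 167 119] 514.5
scene ((365.3773498535156, 260.6792297363281), (25.54906463623047, 42.58177185058594), 15.945394515991211) [  8 160 151] 974.0
scene ((394.9731140136719, 211.96539306640625), (24.294506072998047, 41.39713668823242), 52.12501525878906) [  8 157 151] 818.0
scene ((455.39117431640625, 196.18650817871094), (41.02949523925781, 22.098342895507812), 30.256441116333008) [173 113 207] 742.5
scene ((201.9033660888672, 96.55233764648438), (43.01203155517578, 4.652919292449951), 61.55707550048828) [ 11 203 122] 158.0
```

View pics/c1.png

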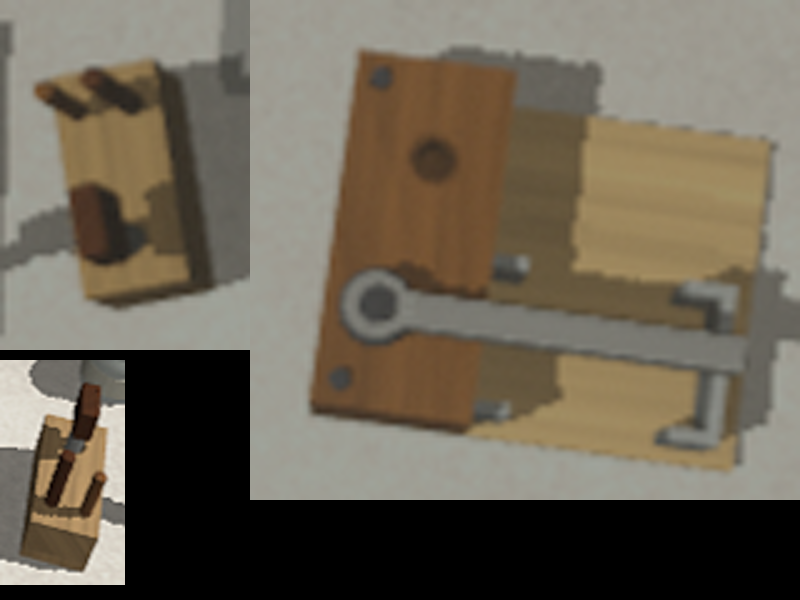

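The crop shows the wood-headed pin: dark head on a steel shank at crop (95,222), which is top (194,189). The two round handles are at the far end of the stand. The hole is at top (341.4,166.6) and the pivot at (330.2,195).

Run:
```python
from h import *
a=load("top0");b=load("scene0")
def src(c,ox,oy,dx=0,dy=0,k=5): c=np.array(c,float)-[dx,dy]; return (c+.5)/k-.5+[ox,oy]
def fit(L,P):
    L=np.array(L,float);P=np.array(P)[:,:2];lc,pc=L.mean(0),P.mean(0)
    l=(L-lc)@[1,1j];p=(P-pc)@[1,1j];yaw=np.angle((p*l.conj()).sum());Rm=np.array([[np.cos(yaw),-np.sin(yaw)],[np.sin(yaw),np.cos(yaw)]])
    o=pc-Rm@lc; print("res mm",np.round(1e3*np.linalg.norm(L@Rm.T+o-P,axis=1),1)); return o,yaw,Rm
uv=src([(360,52),(515,68),(468,420),(312,402),(434,160),(378,302)],305,135,250,0)
X=ray(a,uv,[.095]*5+[.124])
o,y,Rm=fit(np.array([(145,160),(145,70),(-55,70),(-55,160),(90,108),(0,130)])/1e3,X)
print("cradle",o,np.degrees(y),"hole",Rm@[.09,.108]+o,X[4],"pivot",Rm@[0,.13]+o)
np.save("cr.npy",[*o,y])
uv=src([(50,80),(158,62),(190,287),(87,300)],175,145)
o,y,Rm=fit(np.array([(65,30),(65,-30),(-65,-30),(-65,30)])/1e3,ray(a,uv,.06))
print("stand",o,np.degrees(y),"pin",Rm@[-.035,0]+o)
# pin head triangulate
ha=src((90,216),175,145); print("head top at .13",ray(a,ha,.125), "scene .11",ray(b,(446,246),.11))
for n,s in(("top",a),("scene",b)):
    hsv=cv2.cvtColor(s["frame"],cv2.COLOR_BGR2HSV);
    m=cv2.inRange(hsv,(0,60,15),(14,255,95))
    box=(180,178,205,200) if n=="top" else (435,232,458,262)
    k=np.zeros_like(m);k[box[1]:box[3],box[0]:box[2]]=1
    for c in cv2.findContours(m*k,0,1)[0]:
        if cv2.contourArea(c)>15: print(n,"headmask",cv2.minAreaRect(c),cv2.contourArea(c))
for nm,rect in(("A",((258.4,245.8),(21.2,38.3),19.65)),("B",((261.5,177),(37.1,20.83),81.25))):
    P=ray(a,cv2.boxPoints(rect),.04); e=[P[1]-P[0],P[2]-P[1]]; e=max(e,key=np.linalg.norm)
    print(nm,P.mean(0),np.degrees(np.arctan2(e[1],e[0])),np.linalg.norm(P[1]-P[0]),np.linalg.norm(P[2]-P[1]))
print("scene moulds",ray(b,[(365.4,260.7),(395,212)],.025))
print("cam top",-np.array(a["R"]).T@a["t"])
print("jar",ray(a,(196,246),.085)[0])
```

```text
res mm [2.9 1.  3.1 1.8 2.5 1.3]
cradle [ 0.51663199 -0.17516209] -7.885658116498374 hole [ 0.62059817 -0.08053105] [ 0.61853569 -0.07913045  0.095     ] pivot [ 0.53446755 -0.04639139]
res mm [1.6 0.7 1.8 1.9]
stand [0.58667117 0.32538684] 9.946561888022725 pin [0.55219725 0.3193413 ]
head top at .13 [[0.55718704 0.3209634  0.125     ]] scene .11 [[0.5400499  0.31909319 0.11      ]]
top headmask ((192.632080078125, 189.46226501464844), (15.247020721435547, 7.005387783050537), 74.05460357666016) 75.0
scene headmask ((444.3479919433594, 250.33599853515625), (8.497058868408203, 22.539567947387695), 10.30484676361084) 147.0
A [0.40241406 0.15703789 0.04      ] -18.98203115288088 0.10773926797227106 0.06087999681949199
B [0.6006718  0.15064109 0.04      ] -170.89520518787648 0.06053003973369426 0.10938193251986279
scene moulds [[0.60899393 0.14975224 0.025     ]
 [0.40791321 0.15630434 0.025     ]]
cam top [ 0.39647875 -0.03231199  1.19282139]
jar [0.40256753 0.3199108  0.085     ]
```

```bash
python3 -m crank '{"xyz":[[0.2,0.44,0],[0.2,0.44,0],[0.2,0.44,0],[0.2,0.44,0],[0.2,0.44,0],[0.2,0.44,0],[0.2,0.44,0],[0.2,0.44,0],[0.2,0.44,0],[0.2,0.44,0],[0.396,0.872,0],[0.396,0.872,0],[0.396,0.872,0],[0.396,0.872,0],[0.396,0.872,0],[0.396,0.872,0],[0.396,0.872,0],[0.396,0.872,0],[0.396,0.872,0],[0.396,0.872,0]],"angular":[[0,0,-0.07],[0,0,-0.07],[0,0,-0.07],[0,0,-0.07],[0,0,-0.07],[0,0,-0.07],[0,0,-0.07],[0,0,-0.07],[0,0,-0.07],[0,0,-0.07],[0,0,-0.07],[0,0,-0.07],[0,0,-0.07],[0,0,-0.07],[0,0,-0.07],[0,0,-0.07],[0,0,-0.07],[0,0,-0.07],[0,0,-0.07],[0,0,-0.07]],"grip":[100,100,100,100,100,100,100,100,100,100,100,100,100,100,100,100,100,100,100,100]}' 30
```

```text
time_s: 2.1
tcp_pos: [0.5546, 0.323, 0.2301]
tool_rot: [-3.123, -0.33, 0.0]
ft_force: [0.5, -0.6, 1.0]
finger_gap: 1.001
grip_force: 0.0
```

```bash
python3 -m crank '{"xyz":[[0,0,-0.05],[0,0,-0.09],[0,0,-0.12],[0,0,-0.136],[0,0,-0.136]],"grip":[100,100,100,100,100],"angular":[[0,0,0],[0,0,0],[0,0,0],[0,0,0],[0,0,0]]}'
python3 - <<'E'
from h import *
s=snap("scene");t=snap("top")
im=np.hstack([crop(s["frame"],395,200,100,120,4),crop(t["frame"],150,140,90,120,4)]); cv2.imwrite("pics/c2.png",im)
E
```

```text
time_s: 2.6
tcp_pos: [0.5513, 0.318, 0.0917]
tool_rot: [3.122, 0.326, -0.011]
ft_force: [-0.9, 0.2, -0.1]
finger_gap: 1.0
grip_force: 0.0
```

View pics/c2.png

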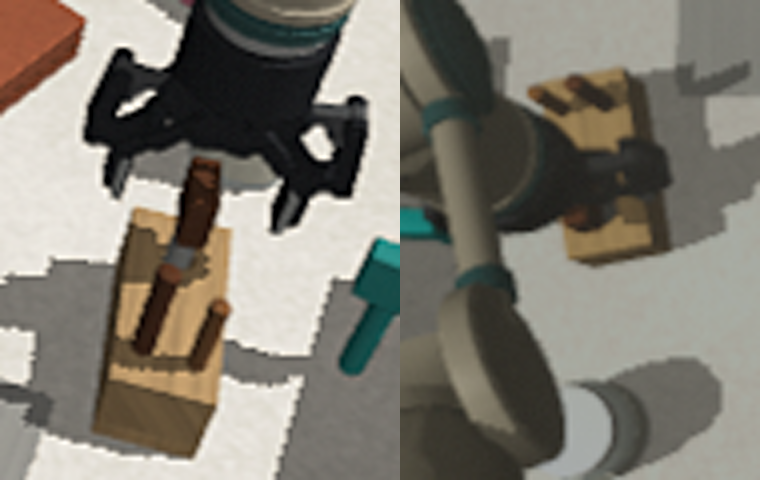

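The scene view shows the head (200,200) centred between the fingertips. In the top view the head appears to stick out on the -x side, so I'll triangulate it before closing.

Run:
```python
from h import *
a=load("top0");b=load("scene0")
print(proj(a,[.5513,.318,.11]),proj(b,[.5513,.318,.11]))
print("top mask .12",ray(a,(192.63,189.46),.12),"scene mask .11",ray(b,(444.35,250.3),.11))
for x in(.535,.55,.565): print(x,proj(a,[[x,.319,.13],[x,.319,.11]]).round(1).tolist(),proj(b,[[x,.319,.13],[x,.319,.09]]).round(1).tolist())
```

```text
[[195.43537586 190.75532901]] [[444.29129277 249.11308577]]
top mask .12 [[0.5534317  0.32239623 0.12      ]] scene mask .11 [[0.55474365 0.31905732 0.11      ]]
0.535 [[192.5, 195.8], [194.9, 196.7]] [[448.6, 239.1], [444.5, 249.8]]
0.55 [[192.6, 190.2], [195.1, 191.2]] [[446.9, 243.5], [442.9, 254.1]]
0.565 [[192.8, 184.6], [195.2, 185.8]] [[445.2, 248.0], [441.2, 258.6]]
```

```bash
python3 -m crank '{"xyz":[[0.002,0.002,0],[0.002,0.002,0.003],[0.002,0.002,0.003],[0.002,0.002,0.003],[0.002,0.002,0.003],[0.002,0.002,0.003],[0.002,0.002,0.003],[0.002,0.002,0.003],[0.002,0.002,0.003],[0.002,0.002,0.003]],"angular":[[0,0,0],[0,0,0],[0,0,0],[0,0,0],[0,0,0],[0,0,0],[0,0,0],[0,0,0],[0,0,0],[0,0,0]],"grip":[0,0,0,0,0,0,0,0,0,0]}' 60
```

```text
time_s: 3.7
tcp_pos: [0.556, 0.3211, 0.099]
tool_rot: [-3.125, -0.326, -0.001]
ft_force: [-1.0, -0.8, 6.2]
finger_gap: 0.196
grip_force: 59.6
```

Run:
```python
import numpy as np
x,y,w=np.load("cr.npy");R=np.array([[np.cos(w),-np.sin(w)],[np.sin(w),np.cos(w)]]);o=np.array([x,y])
p=R@[0,.13]+o
# pin centre on -x flank at radius 95: offset 10+8 mm from centreline (+2 gap) for keeper angle th
print("hole",R@[.09,.108]+o)
for th in(-.25,0,.2,.4,.6,.8,1.0,1.2,1.35,1.45):
    d=np.array([np.sin(th),-np.cos(th)]);n=np.array([-np.cos(th),-np.sin(th)])
    print(th,(R@(np.array([0,.13])+.095*d+.018*n)+o).round(4))
```

```text
hole [ 0.62059817 -0.08053105]
-0.25 [ 0.4819 -0.1275]
0 [ 0.5036 -0.138 ]
0.2 [ 0.5224 -0.1423]
0.4 [ 0.5417 -0.1428]
0.6 [ 0.5607 -0.1394]
0.8 [ 0.5787 -0.1324]
1.0 [ 0.5949 -0.1219]
1.2 [ 0.6087 -0.1084]
1.35 [ 0.6171 -0.0966]
1.45 [ 0.6217 -0.0881]
```

```bash
python3 -m crank '{"xyz":[[0,0,0.05],[0,0,0.1],[0,0,0.15],[0,-0.05,0.15],[-0.01,-0.1,0.15],[-0.02,-0.15,0.15],[-0.03,-0.2,0.15],[-0.04,-0.25,0.15],[-0.05,-0.3,0.15],[-0.065,-0.34,0.15],[-0.075,-0.38,0.15],[-0.086,-0.42,0.15],[-0.086,-0.451,0.15],[-0.086,-0.451,0.15],[-0.086,-0.451,0.15],[-0.086,-0.451,0.15],[-0.086,-0.451,0.15],[-0.086,-0.451,0.15]],"angular":[[0,0,0],[0,0,0],[0,0,0],[0,0,0.14],[0,0,0.28],[0,0,0.42],[0,0,0.56],[0,0,0.7],[0,0,0.84],[0,0,0.98],[0,0,1.12],[0,0,1.26],[0,0,1.4],[0,0,1.54],[0,0,1.68],[0,0,1.75],[0,0,1.75],[0,0,1.75]],"grip":[0,0,0,0,0,0,0,0,0,0,0,0,0,0,0,0,0,0]}' 100
python3 - <<'E'
from h import *
from bench import r
s=snap("scene");t=snap("top");pickle.dump(s,open("s3.pkl","wb"));pickle.dump(t,open("t3.pkl","wb"))
st=r.get_state();p=st["tcp_pos"];print(p,st["tool_rot"],st["finger_gap"],st["ft_force"])
print(proj(s,[p,p-[0,0,.08]]),proj(t,[p,p-[0,0,.08]]))
u,v=proj(s,p-[0,0,.05])[0].astype(int)
cv2.imwrite("pics/c3.png",np.hstack([crop(s["frame"],u-40,v-50,80,100,5),crop(t["frame"],310,130,75,100,5)]));print(u-40,v-50)
E
```

```text
time_s: 5.5
tcp_pos: [0.4694, -0.1298, 0.2478]
tool_rot: [-1.755, -2.605, 0.0]
ft_force: [0.2, -0.4, -1.7]
finger_gap: 0.192
grip_force: 98.8
[ 0.46957395 -0.12978379  0.2480278 ] [-1.75385063e+00 -2.60583182e+00 -3.18759646e-05] 0.19484054507531678 [-1.30612298 -0.64873689 -1.02490012]
[[296.34146179 130.35424817]
 [297.28397562 154.65028724]] [[366.24559244 215.77809867]
 [363.05612877 218.22004782]]
256 95
```

View pics/c3.png

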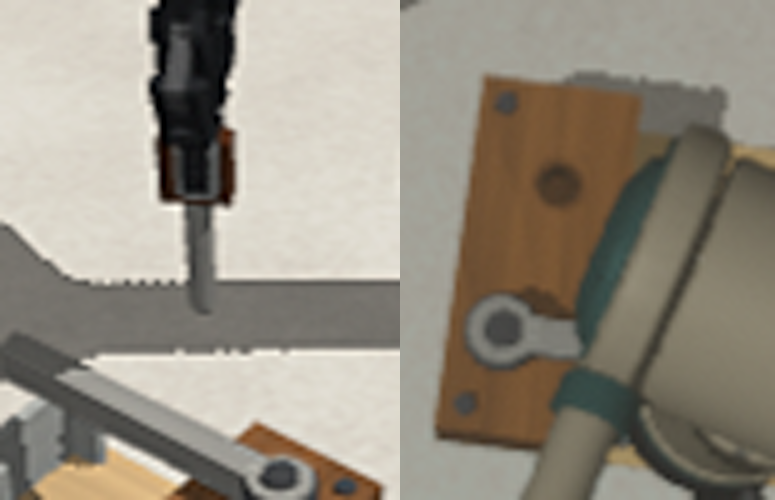

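The head and shank are upright in the grip. The tip is at scene (296,157), about 87 mm below the TCP, and the pin axis is about 3 mm toward -tool x. Next: lower it, then sweep the arm round.

```bash
python3 -m crank '{"xyz":[[0,0,-0.03],[0,0,-0.061],[0,0,-0.061],[0.02,-0.003,-0.061],[0.033,-0.005,-0.061],[0.043,-0.007,-0.061],[0.052,-0.009,-0.061],[0.062,-0.010,-0.061],[0.071,-0.010,-0.061],[0.081,-0.009,-0.061],[0.090,-0.007,-0.061],[0.099,-0.003,-0.061],[0.108,0.0,-0.061],[0.116,0.005,-0.061],[0.124,0.011,-0.061],[0.131,0.018,-0.061],[0.137,0.0245,-0.061],[0.143,0.034,-0.061],[0.147,0.043,-0.061],[0.148,0.051,-0.061]],"angular":[[0,0,0],[0,0,0],[0,0,0],[0,0,0],[0,0,0],[0,0,0.05],[0,0,0.1],[0,0,0.15],[0,0,0.2],[0,0,0.25],[0,0,0.3],[0,0,0.35],[0,0,0.4],[0,0,0.45],[0,0,0.5],[0,0,0.55],[0,0,0.6],[0,0,0.65],[0,0,0.7],[0,0,0.7]],"grip":[0,0,0,0,0,0,0,0,0,0,0,0,0,0,0,0,0,0,0,0]}' && python3 -m crank '{"xyz":[[0,0,0],[0,0,0]],"angular":[[0,0,0],[0,0,0]],"grip":[0,0]}'
python3 - <<'E'
from h import *
from bench import r
s=snap("scene");t=snap("top")
st=r.get_state();p=st["tcp_pos"];print(p,st["ft_force"])
print(proj(s,[[.6198,-.08,.101],[.6198,-.08,.095]]))
cv2.imwrite("pics/c4.png",np.hstack([crop(s["frame"],230,140,110,120,4),crop(t["frame"],305,130,85,120,4)]))
E
```

```text
time_s: 7.6
tcp_pos: [0.6178, -0.0804, 0.1878]
tool_rot: [0.752, 3.05, -0.006]
ft_force: [-1.4, -4.7, -2.3]
finger_gap: 0.197
grip_force: 98.6
time_s: 7.8
tcp_pos: [0.618, -0.0799, 0.1878]
tool_rot: [0.753, 3.049, -0.003]
ft_force: [-1.0, -3.9, -2.2]
finger_gap: 0.192
grip_force: 98.6
[ 0.6179025  -0.07992479  0.18779445] [-1.22175919 -4.0351732  -1.21656735]
[[285.21925075 211.75872682]
 [285.34077006 213.35231652]]
```

View pics/c4.png

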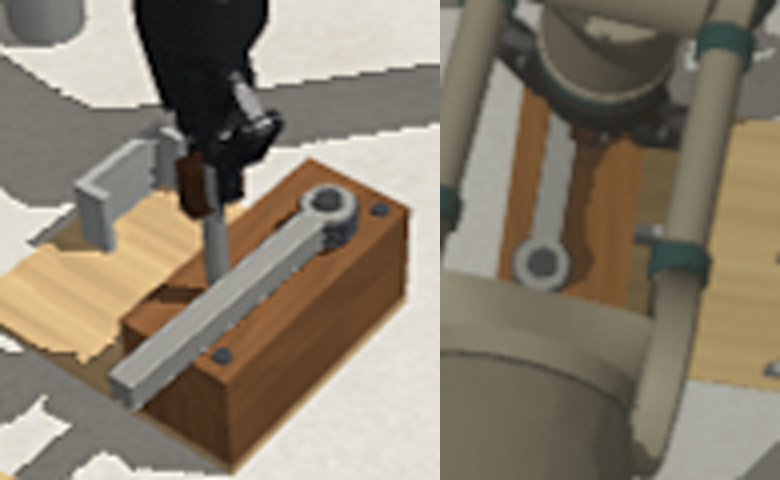

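Run:
```python
from h import *
for n,(u,v) in(("scene0",(285,213)),("top0",(341,167))):
    s=load(n);g=cv2.cvtColor(s["frame"],cv2.COLOR_BGR2GRAY)[v-9:v+10,u-9:u+10].astype(float)
    w=np.clip(np.median(g)*.8-g,0,None);lab=cv2.connectedComponentsWithStats((w>0).astype(np.uint8))
    for i in range(1,lab[0]):
        if lab[2][i,4]>8:
            k=w*(lab[1]==i);yy,xx=np.mgrid[:19,:19];c=((xx*k).sum()/k.sum()+u-9,(yy*k).sum()/k.sum()+v-9);print(n,c,lab[2][i],ray(s,c,.093)[0])
```

```text
scene0 (np.float64(285.6255726780508), np.float64(214.36776343190337)) [ 5  8  9  6 47] [ 0.62099276 -0.07850821  0.093     ]
top0 (np.float64(341.33678756476684), np.float64(166.15433012583273)) [ 5  4  9  9 58] [ 0.62019997 -0.07905405  0.093     ]
```

```bash
python3 -m crank '{"xyz":[[0,0.0015,0],[0,0.003,0],[0,0.003,-0.004],[0,0.003,-0.008],[0,0.003,-0.012],[0,0.003,-0.015],[0,0.003,-0.015]],"angular":[[0,0,0],[0,0,0],[0,0,0],[0,0,0],[0,0,0],[0,0,0],[0,0,0]],"grip":[0,0,0,0,0,0,0]}'
```

```text
time_s: 8.6
tcp_pos: [0.6177, -0.0772, 0.1721]
tool_rot: [0.752, 3.049, -0.004]
ft_force: [-0.7, -7.4, 0.3]
finger_gap: 0.198
grip_force: 99.1
```

```bash
python3 -m crank '{"xyz":[[0,-0.001,-0.005],[0,-0.001,-0.01],[0,-0.001,-0.015],[0,-0.001,-0.02],[0,-0.001,-0.024],[0,-0.001,-0.026],[0,-0.001,-0.026]],"angular":[[0,0,0],[0,0,0],[0,0,0],[0,0,0],[0,0,0],[0,0,0],[0,0,0]],"grip":[0,0,0,0,0,0,0]}'
```

```text
time_s: 9.3
tcp_pos: [0.6176, -0.0779, 0.1459]
tool_rot: [0.753, 3.05, -0.002]
ft_force: [-0.5, -6.1, -0.5]
finger_gap: 0.196
grip_force: 99.3
```

Going in freely. Now stepping down until it seats.

```bash
python3 -m crank '{"xyz":[[0,0,-0.001],[0,0,-0.002],[0,0,-0.003],[0,0,-0.004],[0,0,-0.004]],"angular":[[0,0,0],[0,0,0],[0,0,0],[0,0,0],[0,0,0]],"grip":[0,0,0,0,0]}'; python3 -m crank '{"xyz":[[0,0,-0.001],[0,0,-0.002],[0,0,-0.003],[0,0,-0.003]],"angular":[[0,0,0],[0,0,0],[0,0,0],[0,0,0]],"grip":[0,0,0,0]}'
```

```text
time_s: 9.8
tcp_pos: [0.6177, -0.0779, 0.1423]
tool_rot: [0.752, 3.05, -0.002]
ft_force: [-1.0, -7.5, 2.5]
finger_gap: 0.195
grip_force: 99.5
time_s: 10.2
tcp_pos: [0.6177, -0.0779, 0.1394]
tool_rot: [0.752, 3.049, -0.002]
ft_force: [-0.9, -6.3, 2.3]
finger_gap: 0.196
grip_force: 99.5
```

```bash
python3 -m crank '{"xyz":[[0,0,-0.001],[0,0,-0.002],[0,0,-0.002]],"angular":[[0,0,0],[0,0,0],[0,0,0]],"grip":[0,0,0]}'; python3 -m crank '{"xyz":[[0,0,-0.001],[0,0,-0.002],[0,0,-0.002]],"angular":[[0,0,0],[0,0,0],[0,0,0]],"grip":[0,0,0]}'
```

```text
time_s: 10.5
tcp_pos: [0.6178, -0.078, 0.1391]
tool_rot: [0.752, 3.048, -0.002]
ft_force: [-2.8, -6.8, 10.4]
finger_gap: 0.195
grip_force: 100.8
time_s: 10.8
tcp_pos: [0.618, -0.078, 0.139]
tool_rot: [0.751, 3.047, -0.003]
ft_force: [-4.9, -6.3, 18.3]
finger_gap: 0.193
grip_force: 101.9
```

```bash
python3 -m crank '{"xyz":[[0,0,0.003],[0,0,0.003],[0,0,0.003],[0,0,0.003],[0,0,0.003],[0,0,0.003],[0,0,0.03],[0,0,0.07],[0,0,0.11],[-0.04,0.03,0.12],[-0.08,0.06,0.12],[-0.11,0.1,0.12],[-0.15,0.14,0.12],[-0.18,0.18,0.12],[-0.216,0.22,0.12],[-0.216,0.235,0.12],[-0.216,0.235,0.12]],"angular":[[0,0,0],[0,0,0],[0,0,0],[0,0,0],[0,0,0],[0,0,0],[0,0,0],[0,0,0],[0,0,0],[0,0,0.1],[0,0,0.15],[0,0,0.15],[0,0,0.15],[0,0,0.15],[0,0,0.15],[0,0,0.15],[0,0,0.15]],"grip":[0,100,100,100,100,100,100,100,100,100,100,100,100,100,100,100,100]}' 60
python3 - <<'E'
from h import *
from bench import r
s=snap("scene");t=snap("top")
st=r.get_state();p=st["tcp_pos"];print(p,st["tool_rot"],st["ft_force"])
cv2.imwrite("pics/c5.png",np.hstack([crop(s["frame"],220,140,110,120,4),crop(t["frame"],305,130,85,120,4)]))
R=Ro.from_rotvec(st["tool_rot"]).as_matrix();print("tool y yaw",np.degrees(np.arctan2(R[1,1],R[0,1])))
E
```

```text
time_s: 12.5
tcp_pos: [0.3998, 0.1607, 0.2557]
tool_rot: [-0.515, -3.099, -0.004]
ft_force: [-0.4, -0.9, -0.5]
finger_gap: 1.001
grip_force: 0.0
[0.40162866 0.15833916 0.25548104] [5.18960555e-01 3.09768739e+00 2.14521230e-05] [-0.2254056   0.36381776 -0.2362795 ]
tool y yaw 70.9789355286369
```

View pics/c5.png

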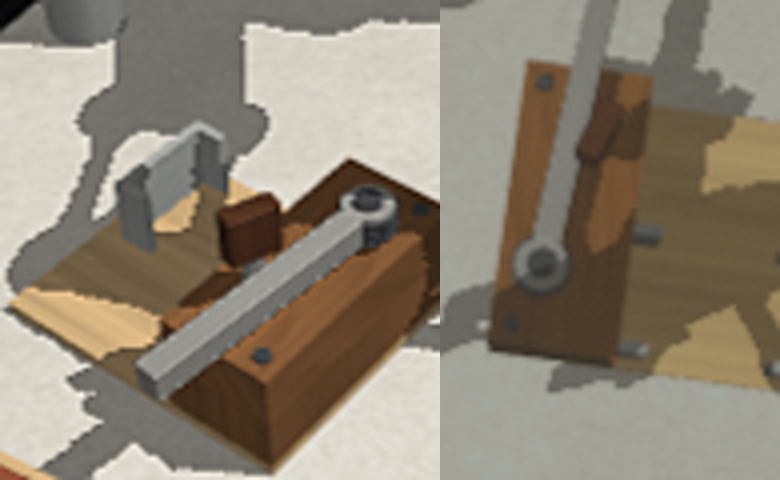

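The pin is fully down, with its head just above the arm, and the keeper leans on it at about 1.45 rad. The gripper is now over mould A and aligned, so down to grasp it.

```bash
python3 -m crank '{"xyz":[[0.001,-0.001,-0.05],[0.001,-0.001,-0.1],[0.001,-0.001,-0.15],[0.001,-0.001,-0.19],[0.001,-0.001,-0.22],[0.001,-0.001,-0.238],[0.001,-0.001,-0.247],[0.001,-0.001,-0.247],[0.001,-0.001,-0.247],[0.001,-0.001,-0.247],[0.001,-0.001,-0.247],[0.001,-0.001,-0.247],[0.001,-0.001,-0.247]],"angular":[[0,0,0],[0,0,0],[0,0,0],[0,0,0],[0,0,0],[0,0,0],[0,0,0],[0,0,0],[0,0,0],[0,0,0],[0,0,0],[0,0,0],[0,0,0]],"grip":[100,100,100,100,100,100,100,100,0,0,0,0,0]}' 60; python3 -m crank '{"xyz":[[0,0,0.02],[0,0,0.04],[0,0,0.06],[0,0,0.07],[0,0,0.07],[0,0,0.07],[0,0,0.07],[0,0,0.07]],"angular":[[0,0,0],[0,0,0],[0,0,0],[0,0,0],[0,0,0],[0,0,0],[0,0,0],[0,0,0]],"grip":[0,0,0,0,0,0,0,0]}';python3 -c "
from bench import r
s=r.get_state();print(s['ft_force'],s['wrist_torque'],s['tcp_pos'],s['finger_gap'])"
```

```text
time_s: 13.9
tcp_pos: [0.4039, 0.157, 0.0096]
tool_rot: [0.521, 3.095, 0.001]
ft_force: [0.5, -2.2, 7.0]
finger_gap: 0.716
grip_force: 66.3
time_s: 14.7
tcp_pos: [0.4019, 0.1568, 0.0774]
tool_rot: [-0.522, -3.096, 0.001]
ft_force: [-0.3, -0.2, -2.7]
finger_gap: 0.715
grip_force: 66.9
[-0.2605852  -0.24181577 -2.7101222 ] [ 0.00922291  0.04968319 -0.05666497] [0.40193602 0.15684491 0.07742774] 0.7151991256925224
```

Mould A weighs about 0.25 kg, so it is the light one. I'll put it back and get B.

```bash
python3 -m crank '{"xyz":[[0,0,-0.04],[0,0,-0.06],[0,0,-0.068],[0,0,-0.068],[0,0,-0.068],[0,0,-0.068],[0,0,-0.068],[0,0,-0.068],[0,0,0],[0,0,0.05],[0.05,0,0.08],[0.1,0,0.08],[0.15,0,0.08],[0.2,-0.005,0.08],[0.2,-0.005,0.08],[0.2,-0.005,0.08],[0.2,-0.005,0.08]],"angular":[[0,0,0],[0,0,0],[0,0,0],[0,0,0],[0,0,0],[0,0,0],[0,0,0],[0,0,0],[0,0,0],[0,0,0],[0,0,0.14],[0,0,0.28],[0,0,0.42],[0,0,0.49],[0,0,0.49],[0,0,0.49],[0,0,0.49]],"grip":[0,0,0,0,100,100,100,100,100,100,100,100,100,100,100,100,100]}' 60; python3 -c "
from bench import r
s=r.get_state();print(s['tcp_pos'],s['tool_rot'])"
```

```text
time_s: 16.4
tcp_pos: [0.6014, 0.152, 0.1576]
tool_rot: [0.244, -3.129, -0.0]
ft_force: [-0.7, -0.4, -0.4]
finger_gap: 1.001
grip_force: 0.0
[0.60136813 0.15195442 0.15764237] [ 2.44480854e-01 -3.12937207e+00 -2.84351816e-04]
```

```bash
python3 -m crank '{"xyz":[[0.001,-0.001,-0.05],[0.001,-0.001,-0.1],[0.001,-0.001,-0.13],[0.001,-0.001,-0.148],[0.001,-0.001,-0.148],[0.001,-0.001,-0.148],[0.001,-0.001,-0.148],[0.001,-0.001,-0.148],[0.001,-0.001,-0.148],[0.001,-0.001,-0.148]],"angular":[[0,0,0],[0,0,0],[0,0,0],[0,0,0],[0,0,0],[0,0,0],[0,0,0],[0,0,0],[0,0,0],[0,0,0]],"grip":[100,100,100,100,100,0,0,0,0,0]}' 80; python3 -m crank '{"xyz":[[0,0,0.03],[0,0,0.07],[0,0,0.11],[0,0,0.15],[0,0,0.19],[0,0,0.19],[0,0,0.19],[0,0,0.19]],"angular":[[0,0,0],[0,0,0],[0,0,0],[0,0,0],[0,0,0],[0,0,0],[0,0,0],[0,0,0]],"grip":[0,0,0,0,0,0,0,0]}';python3 -c "
from bench import r
s=r.get_state();print(s['ft_force'],s['tcp_pos'],s['tool_rot'],s['finger_gap'])"
```

```text
time_s: 17.4
tcp_pos: [0.6047, 0.1511, 0.0127]
tool_rot: [-0.245, 3.129, 0.0]
ft_force: [-1.3, 1.2, 6.4]
finger_gap: 0.704
grip_force: 91.7
time_s: 18.2
tcp_pos: [0.6016, 0.1507, 0.1975]
tool_rot: [0.245, -3.126, 0.0]
ft_force: [0.3, -0.1, -6.8]
finger_gap: 0.707
grip_force: 90.4
[ 0.29889835 -0.14480891 -6.80635476] [0.6016031  0.15074725 0.19747214] [ 2.44595683e-01 -3.12633445e+00  2.08055917e-04] 0.7073045907344933
```

B is about 0.65 kg by the reading, so it is the heavy one. Carrying it over the cradle.

```bash
python3 -m crank '{"xyz":[[0,-0.02,0.02],[-0.01,-0.05,0.02],[-0.02,-0.08,0.02],[-0.03,-0.11,0.02],[-0.04,-0.14,0.02],[-0.05,-0.17,0.02],[-0.06,-0.2,0.02],[-0.07,-0.23,0.02],[-0.08,-0.26,0.02],[-0.085,-0.29,0.02],[-0.085,-0.31,0.02],[-0.085,-0.326,0.02],[-0.085,-0.326,0.02],[-0.085,-0.326,0.02],[-0.085,-0.326,0.0],[-0.085,-0.326,-0.03],[-0.085,-0.326,-0.06],[-0.085,-0.326,-0.06],[-0.085,-0.326,-0.06]],"angular":[[0,0,-0.14],[0,0,-0.28],[0,0,-0.42],[0,0,-0.56],[0,0,-0.7],[0,0,-0.84],[0,0,-0.98],[0,0,-1.12],[0,0,-1.26],[0,0,-1.4],[0,0,-1.54],[0,0,-1.68],[0,0,-1.8],[0,0,-1.866],[0,0,-1.866],[0,0,-1.866],[0,0,-1.866],[0,0,-1.866],[0,0,-1.866]],"grip":[0,0,0,0,0,0,0,0,0,0,0,0,0,0,0,0,0,0,0]}'
python3 - <<'E'
from h import *
from bench import r
s=snap("scene");t=snap("top");st=r.get_state();p=st["tcp_pos"];print(p,st["tool_rot"])
R=Ro.from_rotvec(st["tool_rot"]).as_matrix();print("tool y yaw",np.degrees(np.arctan2(R[1,1],R[0,1])))
pickle.dump(s,open("s6.pkl","wb"));pickle.dump(t,open("t6.pkl","wb"))
cv2.imwrite("pics/c6.png",np.hstack([crop(s["frame"],205,130,110,120,4),crop(t["frame"],315,140,85,120,4)]))
E
```

```text
time_s: 20.1
tcp_pos: [0.5176, -0.1745, 0.1387]
tool_rot: [-2.367, -2.059, 0.003]
ft_force: [0.9, -0.4, -5.5]
finger_gap: 0.706
grip_force: 90.4
[ 0.51958943 -0.17538446  0.14112324] [2.36900406e+00 2.06081665e+00 1.15872894e-03]
tool y yaw -7.959406583323492
```

View pics/c6.png

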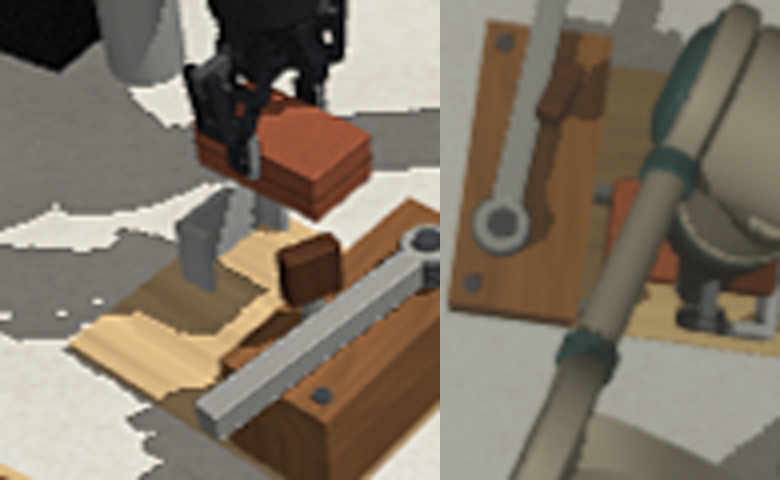

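Run:
```python
from h import *
s=load("s6");t=load("t6");x,y,w=np.load("cr.npy");R=np.array([[np.cos(w),-np.sin(w)],[np.sin(w),np.cos(w)]])
def loc(P): return ((P[:,:2]-[x,y])@R*1e3).round(1).tolist()
f=lambda c,ox,oy:(np.array(c)+.5)/4-.5+[ox,oy]
z=.1405-.0115+.04
print("TCP loc",loc(np.array([[.5185,-.175,0]])))
print("top-face corners +y scene",loc(ray(s,f([(371,147),(317,184)],205,130),z)))
print("bottom corner scene",loc(ray(s,f([(317,219)],205,130),z-.04)))
print("top view +y end corners",loc(ray(t,f([(175,179),(167,270)],315,140),z)))
# lugs & wall from initial top view (composite c1 px, /5): lug tops z=.065
g=lambda c:(np.array(c,float)-[250,0]+.5)/5-.5+[305,135]
print("lug tops: far wall outer/inner, lug ends", loc(ray(load("top0"),g([(738,284),(676,292),(725,440),(660,440),(520,258),(508,402)]),.065)))
```

```text
TCP loc [[1.8, 0.4]]
top-face corners +y scene [[-11.8, 71.4], [38.9, 66.8]]
bottom corner scene [[32.2, 58.3]]
top view +y end corners [[32.1, 61.0], [-26.9, 58.9]]
lug tops: far wall outer/inner, lug ends [[45.8, -71.0], [36.6, -36.7], [-43.0, -73.4], [-47.8, -37.2], [44.3, 53.2], [-37.7, 50.0]]
```

```bash
python3 -m crank '{"xyz":[[-0.003,-0.005,0],[-0.003,-0.005,-0.03],[-0.003,-0.005,-0.05],[-0.003,-0.005,-0.06],[-0.003,-0.005,-0.07],[-0.003,-0.005,-0.07]],"angular":[[0,0,0],[0,0,0],[0,0,0],[0,0,0],[0,0,0],[0,0,0]],"grip":[0,0,0,0,0,0]}'; python3 -m crank '{"xyz":[[0,0,-0.01],[0,0,-0.02],[0,0,-0.03],[0,0,-0.036],[0,0,-0.04],[0,0,-0.04]],"angular":[[0,0,0],[0,0,0],[0,0,0],[0,0,0],[0,0,0],[0,0,0]],"grip":[0,0,0,0,0,0]}'
```

```text
time_s: 20.8
tcp_pos: [0.5155, -0.1801, 0.0699]
tool_rot: [-2.37, -2.061, 0.001]
ft_force: [-0.6, -0.0, -7.0]
finger_gap: 0.708
grip_force: 90.4
time_s: 21.4
tcp_pos: [0.5153, -0.1798, 0.0296]
tool_rot: [-2.369, -2.061, 0.001]
ft_force: [-0.6, -1.0, -6.1]
finger_gap: 0.709
grip_force: 90.7
```

Nothing touching. Down the last millimetres.

```bash
python3 -m crank '{"xyz":[[0,0,-0.003],[0,0,-0.006],[0,0,-0.008],[0,0,-0.008]],"angular":[[0,0,0],[0,0,0],[0,0,0],[0,0,0]],"grip":[0,0,0,0]}';  python3 -m crank '{"xyz":[[0,0,-0.001],[0,0,-0.002],[0,0,-0.002]],"angular":[[0,0,0],[0,0,0],[0,0,0]],"grip":[0,0,0]}'
```

```text
time_s: 21.8
tcp_pos: [0.5158, -0.18, 0.0228]
tool_rot: [2.37, 2.062, 0.0]
ft_force: [-1.2, 0.6, -1.5]
finger_gap: 0.71
grip_force: 90.9
time_s: 22.1
tcp_pos: [0.5158, -0.18, 0.0227]
tool_rot: [2.369, 2.061, 0.0]
ft_force: [-3.5, 2.4, 12.7]
finger_gap: 0.708
grip_force: 93.1
```

```bash
python3 -m crank '{"xyz":[[0,0,0.002],[0,0,0.002],[0,0,0.002],[0,0,0.002],[0,0,0.04],[0,0,0.08],[0,0,0.12],[0,0,0.16],[-0.02,0.03,0.18],[-0.03,0.08,0.18],[-0.04,0.12,0.18],[-0.05,0.17,0.18],[-0.06,0.21,0.18],[-0.08,0.25,0.18],[-0.09,0.29,0.18],[-0.1,0.32,0.18],[-0.114,0.337,0.18],[-0.114,0.337,0.15],[-0.114,0.337,0.15],[-0.114,0.337,0.15]],"angular":[[0,0,0],[0,0,0],[0,0,0],[0,0,0],[0,0,0],[0,0,0],[0,0,0],[0,0,0],[0,0,0.14],[0,0,0.28],[0,0,0.42],[0,0,0.56],[0,0,0.7],[0,0,0.84],[0,0,0.98],[0,0,1.12],[0,0,1.26],[0,0,1.377],[0,0,1.377],[0,0,1.377]],"grip":[0,100,100,100,100,100,100,100,100,100,100,100,100,100,100,100,100,100,100,100]}' 60
python3 - <<'E'
from h import *
from bench import r
s=snap("scene");t=snap("top");st=r.get_state();print(st["tcp_pos"])
R=Ro.from_rotvec(st["tool_rot"]).as_matrix();print("tool y yaw",np.degrees(np.arctan2(R[1,1],R[0,1])))
pickle.dump(s,open("s7.pkl","wb"));pickle.dump(t,open("t7.pkl","wb"))
x,y,w=np.load("cr.npy");Rm=np.array([[np.cos(w),-np.sin(w)],[np.sin(w),np.cos(w)]])
for n,q,z in(("top",t,.05),("scene",s,.035)):
    hsv=cv2.cvtColor(q["frame"],cv2.COLOR_BGR2HSV);m=cv2.inRange(hsv,(0,110,40),(12,255,255))
    for c in cv2.findContours(m,0,1)[0]:
        if 300<cv2.contourArea(c)<1500:
            re=cv2.minAreaRect(c);P=ray(q,cv2.boxPoints(re),z);print(n,np.round(re[0],1),np.round(re[1],1),"w",P.mean(0).round(4),"cradle mm",((P[:,:2]-[x,y])@Rm*1e3).round(1).tolist())
cv2.imwrite("pics/c7.png",np.hstack([crop(s["frame"],220,140,110,120,4),crop(t["frame"],315,135,90,100,4).copy() if 0 else crop(t["frame"],315,130,90,120,4)]))
E
```

```text
time_s: 24.1
tcp_pos: [0.4016, 0.1569, 0.1703]
tool_rot: [-0.524, -3.097, 0.001]
ft_force: [0.4, 0.7, -0.1]
finger_gap: 1.002
grip_force: 0.0
[0.40273632 0.15682003 0.17121239]
tool y yaw 70.79500794036554
top [374.8 204.9] [38.8 21.7] w [ 0.5161 -0.1752  0.05  ] cradle mm [[-31.7, 55.5], [30.8, 55.0], [30.6, -56.0], [-32.0, -54.8]]
top [114.8  84.8] [38.9 24. ] w [0.8771 0.5846 0.05  ] cradle mm [[259.9, 869.8], [318.2, 830.3], [245.5, 734.1], [187.9, 773.8]]
scene [589.1 297.6] [  6.2 100.7] w [0.4626 0.6561 0.035 ] cradle mm [[-91.0, 720.5], [-261.7, 907.5], [-242.8, 910.3], [-74.8, 725.8]]
scene [395.7 211.6] [24.5 41.2] w [0.4122 0.1594 0.035 ] cradle mm [[-94.5, 269.5], [-246.4, 293.3], [-199.1, 366.4], [-57.4, 339.0]]
scene [274.  194.5] [34.3 23.7] w [ 0.5212 -0.1854  0.035 ] cradle mm [[50.4, -51.2], [-40.2, -87.0], [-36.6, 36.3], [50.0, 63.9]]
scene [134.8 134.2] [48.2 36.2] w [ 0.4904 -0.7961  0.035 ] cradle mm [[64.5, -770.2], [-72.1, -759.2], [65.8, -461.4], [178.5, -483.9]]
```

View pics/c7.png

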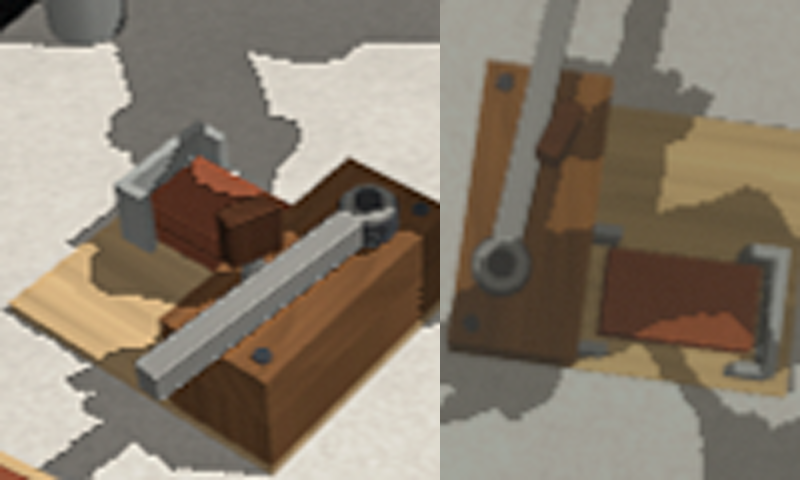

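The lower mould lies flat, square and centred: corners at ±31 and ±55 mm in the cradle frame, top-view centre (374.8,204.9). Now picking up A.

```bash
python3 -m crank '{"xyz":[[0,0,-0.05],[0,0,-0.1],[0,0,-0.14],[0,0,-0.158],[0,0,-0.161],[0,0,-0.161],[0,0,-0.161],[0,0,-0.161],[0,0,-0.161],[0,0,-0.161],[0,0,-0.12],[0,0,-0.07],[0,0,-0.02],[0,0,0.03],[0,0,0.04],[0,0,0.04]],"angular":[[0,0,0],[0,0,0],[0,0,0],[0,0,0],[0,0,0],[0,0,0],[0,0,0],[0,0,0],[0,0,0],[0,0,0],[0,0,0],[0,0,0],[0,0,0],[0,0,0],[0,0,0],[0,0,0]],"grip":[100,100,100,100,100,0,0,0,0,0,0,0,0,0,0,0]}' 60; python3 -m crank '{"xyz":[[0.01,-0.03,0.01],[0.02,-0.06,0.01],[0.03,-0.09,0.01],[0.04,-0.12,0.01],[0.05,-0.16,0.01],[0.06,-0.2,0.01],[0.07,-0.24,0.01],[0.08,-0.28,0.01],[0.1,-0.31,0.01],[0.113,-0.337,0.01],[0.113,-0.337,0.01],[0.113,-0.337,-0.03],[0.113,-0.337,-0.06],[0.113,-0.337,-0.06],[0.113,-0.337,-0.06],[0.113,-0.337,-0.06]],"angular":[[0,0,-0.14],[0,0,-0.28],[0,0,-0.42],[0,0,-0.56],[0,0,-0.7],[0,0,-0.84],[0,0,-0.98],[0,0,-1.12],[0,0,-1.26],[0,0,-1.377],[0,0,-1.377],[0,0,-1.377],[0,0,-1.377],[0,0,-1.377],[0,0,-1.377],[0,0,-1.377]],"grip":[0,0,0,0,0,0,0,0,0,0,0,0,0,0,0,0]}';python3 - <<'E'
from h import *
from bench import r
s=snap("scene");t=snap("top");st=r.get_state();p=st["tcp_pos"];print(p,st["ft_force"])
R=Ro.from_rotvec(st["tool_rot"]).as_matrix();print("tool y yaw",np.degrees(np.arctan2(R[1,1],R[0,1])))
pickle.dump(s,open("s8.pkl","wb"));pickle.dump(t,open("t8.pkl","wb"))
cv2.imwrite("pics/c8.png",np.hstack([crop(s["frame"],215,130,110,120,4),crop(t["frame"],345,170,60,80,6)]))
E
```

```text
time_s: 25.8
tcp_pos: [0.4026, 0.1573, 0.2124]
tool_rot: [0.519, 3.093, 0.003]
ft_force: [0.6, -0.1, -2.8]
finger_gap: 0.718
grip_force: 68.4
time_s: 27.4
tcp_pos: [0.5154, -0.18, 0.1513]
tool_rot: [2.369, 2.061, 0.001]
ft_force: [0.3, -0.6, -3.4]
finger_gap: 0.715
grip_force: 68.0
[ 0.51568336 -0.18026697  0.15190189] [-0.344381    0.32471749 -2.26582088]
tool y yaw -7.941327909929141
```

View pics/c8.png

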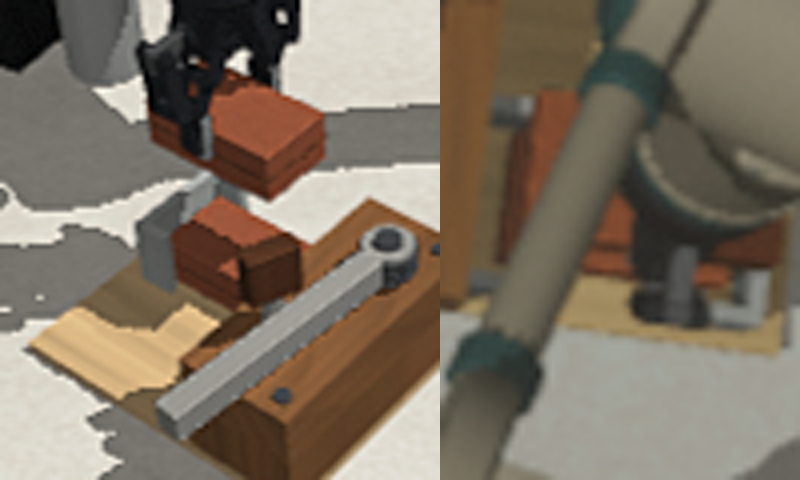

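Run:
```python
from h import *
s=load("s8");t=load("t8");x,y,w=np.load("cr.npy");Rm=np.array([[np.cos(w),-np.sin(w)],[np.sin(w),np.cos(w)]])
f=lambda c,k,ox,oy:(np.array(c,float)+.5)/k-.5+[ox,oy]
loc=lambda P:((P[:,:2]-[x,y])@Rm*1e3).round(1).tolist()
print("B ref now (mould at 0,0 expected end corners y=55):")
z=.182
W=lambda L,z:np.array([[*(Rm@np.array(l)/1e3+[x,y]),z] for l in L])
print("pred scene",proj(s,W([(-31,55),(31,55)],z)),"obs",f([(325,117),(267,159)],4,215,130))
print("pred scene bottom",proj(s,W([(31,55),(-31,55)],z-.04)),"obs",f([(267,199),(325,148)],4,215,130))
print("pred top",proj(t,W([(31,55),(-31,55)],z)))
print("obs top", f([(103,92)],6,345,170), loc(ray(t,f([(103,92)],6,345,170),z)))
# detect the +y edge of upper mould by gradients in rows of top view
g=cv2.cvtColor(t["frame"],cv2.COLOR_BGR2HSV)
for v in range(184,200,2): print(v,g[v,354:368,2].tolist())
```

```text
B ref now (mould at 0,0 expected end corners y=55):
pred scene [[296.88427203 156.72116618]
 [282.06324723 168.46959301]] obs [[295.875 158.875]
 [281.375 169.375]]
pred scene bottom [[282.94066122 180.02767643]
 [297.34193339 168.19329105]] obs [[281.375 179.375]
 [295.875 166.625]]
pred top [[361.08536361 184.31525267]
 [358.12211607 208.4015191 ]]
obs top [[361.75       184.91666667]] [[29.7, 53.1]]
184 [107, 106, 106, 107, 105, 106, 104, 101, 93, 92, 94, 95, 103, 90]
186 [91, 91, 91, 92, 109, 125, 106, 102, 127, 125, 125, 127, 127, 111]
188 [75, 75, 81, 83, 104, 120, 102, 105, 126, 124, 123, 124, 126, 117]
190 [60, 62, 60, 60, 60, 65, 89, 114, 125, 126, 125, 123, 115, 101]
192 [106, 104, 93, 72, 74, 77, 104, 125, 124, 124, 126, 118, 101, 105]
194 [104, 99, 80, 69, 80, 75, 97, 127, 127, 126, 116, 99, 105, 111]
196 [101, 93, 75, 72, 80, 84, 103, 123, 124, 119, 106, 104, 111, 115]
198 [102, 91, 70, 77, 78, 90, 114, 122, 120, 111, 104, 111, 114, 117]
```

```bash
python3 -m crank '{"xyz":[[0,0.002,0],[0,0.002,-0.03],[0,0.002,-0.055],[0,0.002,-0.07],[0,0.002,-0.08],[0,0.002,-0.085],[0,0.002,-0.085]],"angular":[[0,0,0],[0,0,0],[0,0,0],[0,0,0],[0,0,0],[0,0,0],[0,0,0]],"grip":[0,0,0,0,0,0,0]}'; python3 -m crank '{"xyz":[[0,0,-0.002],[0,0,-0.004],[0,0,-0.005],[0,0,-0.005]],"angular":[[0,0,0],[0,0,0],[0,0,0],[0,0,0]],"grip":[0,0,0,0]}'
```

```text
time_s: 28.2
tcp_pos: [0.5148, -0.178, 0.0654]
tool_rot: [2.37, 2.062, 0.0]
ft_force: [-0.4, 0.9, -1.5]
finger_gap: 0.713
grip_force: 68.2
time_s: 28.6
tcp_pos: [0.515, -0.1781, 0.061]
tool_rot: [2.369, 2.061, 0.001]
ft_force: [-0.5, -0.2, 0.9]
finger_gap: 0.713
grip_force: 68.5
```

```bash
python3 -m crank '{"xyz":[[0,0,-0.001],[0,0,-0.001],[0,0,-0.001]],"angular":[[0,0,0],[0,0,0],[0,0,0]],"grip":[0,0,0]}'
```

```text
time_s: 28.9
tcp_pos: [0.5151, -0.1781, 0.061]
tool_rot: [2.369, 2.061, 0.001]
ft_force: [-1.1, 1.4, 7.7]
finger_gap: 0.715
grip_force: 69.6
```

Resting on the lower mould. Release, withdraw and check.

```bash
python3 -m crank '{"xyz":[[0,0,0.001],[0,0,0.001],[0,0,0.001],[0,0,0.001],[0,0,0.03],[0,0,0.07],[0,0,0.11],[0,0,0.15],[0,0,0.18],[-0.05,-0.04,0.18],[-0.1,-0.08,0.18],[-0.14,-0.12,0.18],[-0.18,-0.16,0.18],[-0.21,-0.2,0.18],[-0.23,-0.24,0.18],[-0.23,-0.25,0.18],[-0.23,-0.25,0.18],[-0.23,-0.25,0.18]],"angular":[[0,0,0],[0,0,0],[0,0,0],[0,0,0],[0,0,0],[0,0,0],[0,0,0],[0,0,0],[0,0,0],[0,0,0],[0,0,0],[0,0,0],[0,0,0],[0,0,0],[0,0,0],[0,0,0],[0,0,0],[0,0,0]],"grip":[0,100,100,100,100,100,100,100,100,100,100,100,100,100,100,100,100,100]}'
python3 - <<'E'
from h import *
s=snap("scene");t=snap("top")
x,y,w=np.load("cr.npy");Rm=np.array([[np.cos(w),-np.sin(w)],[np.sin(w),np.cos(w)]])
hsv=cv2.cvtColor(t["frame"],cv2.COLOR_BGR2HSV);m=cv2.inRange(hsv,(0,110,30),(12,255,255))
for c in cv2.findContours(m,0,1)[0]:
    re=cv2.minAreaRect(c)
    if 300<cv2.contourArea(c)<1500 and abs(re[0][0]-375)<30: P=ray(t,cv2.boxPoints(re),.09);print(np.round(re[0],1),np.round(re[1],1),((P[:,:2]-[x,y])@Rm*1e3).round(1).tolist())
cv2.imwrite("pics/c9.png",np.hstack([crop(s["frame"],220,140,110,120,4),crop(t["frame"],315,130,90,120,4)]))
E
```

```text
time_s: 30.7
tcp_pos: [0.2841, -0.4284, 0.2388]
tool_rot: [-2.372, -2.058, -0.002]
ft_force: [0.5, -0.3, -1.1]
finger_gap: 1.001
grip_force: 0.0
[375.4 203.9] [40.4 23.8] [[-35.5, 58.7], [30.6, 58.1], [30.3, -53.5], [-35.7, -52.1]]
```

View pics/c9.png

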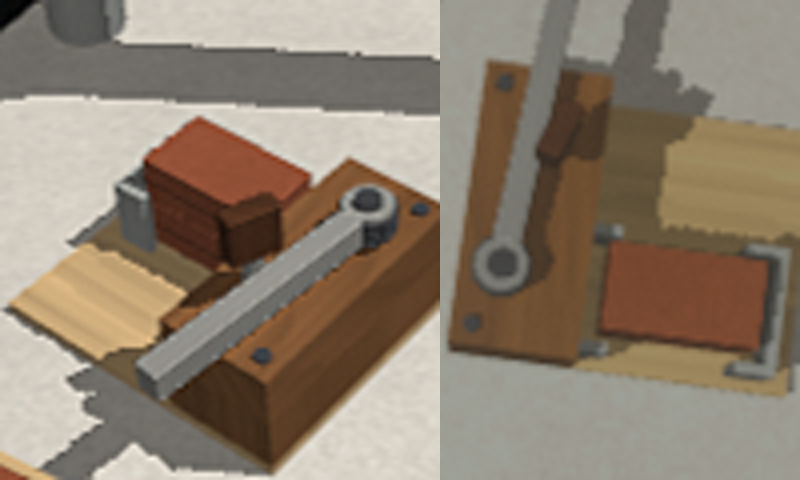

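The two moulds are stacked square, with the top one within about 2–3 mm of centre at top view (375.4,203.9). The pin is fully down and the keeper is held back, so I'm handing in.

```bash
python3 -c "
from bench import r
print(r.job_done())"
```

```text
the job is handed in; nothing more can be done
None
```

The job is handed in at about 31 s: the keeper is held back by the fully seated pin, and the moulds are stacked flat and square in the cradle, heavier (B) below and lighter (A) on top.

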